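Set the cake guide, lock it, hold the cake square in its corner

ROBOT

A 6-joint arm with a two-finger parallel gripper is mounted at the origin on a cart in front of the work surface, level with it; the furniture and walls round the work are solid. World frame = base frame: x ahead of the robot, y to its left, z up, the work surface at z = 0. Lengths are in m, angles in degrees, forces in N, time in s.
With the tool pointing down it reaches from about 0.25 to 0.725 m from the base axis. Payload 9.7 kg.
Tool frame: the origin (TCP) lies at the very end of the fingers, on their centre line; the grasp point (between the pads) lies 19 mm behind it; z points along the fingers, y is the line along which they close (so a half turn about z gives the same grasp; the last joint's range is limited). The gripper opens to 85 mm and grips with 20 to 120 N. Pads are 22 mm wide; open, the fingers measure 114 mm over their backs; the gripper's body (76 mm by 85 mm) begins 54 mm behind the grasp point. The pads swing forward as they close: fully open they stand 13 mm farther back than shut.
Start: joints at [65.317, 4.979, 10.078, 95.1, 0, 90], TCP at [0.23, 0.5, 0.231] pointing down, gripper open.
Joint ranges: [-179.16, 179.16], [-48.56, 103.87], [-65.8, 70.77], [-126.05, 130.52], [-82.76, 87.17], [-180, 180]. Speed limits (degrees/s): [127.2, 127.2, 147.25, 180, 180, 180].

INTERFACE

Orientations are given as [roll, pitch, yaw] about the fixed x, y, z axes, in that order (R = Rz(yaw) Ry(pitch) Rx(roll)).
In Python, from workcell import bot gives the robot as it stands.
- The arm moves only by the tool step_arm, never from a script. Its argument "targets" is a list of rows, each a list of 3 entries, a list of its own where there are three numbers: the opening, from 0 (shut) to 1 (fully open), then the shift along the world's x, y, z in mm, then the turn, a rotation vector about the world's x, y, z in rad. In form: [[grip, [tx, ty, tz], [wx, wy, wz]], ...]. A call has 1 to 8 rows; each row is the pose to reach, as a shift and turn from the pose commanded when the call began; what a row does not reach only later rows make up. A row lasts 1/10 s, in which the tool goes at most 50 mm and 8.59 degrees, less where a joint would pass 70% of its speed; a pose out of reach is approached as far as the arm can. A call with a gripper value outside its range is refused whole. The fingers move at their own pace and stop on an object; "force" is the grip in N (left out, the last holds). Time passes only in rows, so rows that repeat a pose let the fingers close. It gives the time, the measured TCP pose, the force, the opening and the grip force at its end, in the units of the state.
- bot.get_obs(): the state, without advancing time (a new reading comes with each control period).
- bot.camera(name): name is "scene" or "top" or "wrist"; returns (picture, depth): 384x512x3 uint8, red, green, blue; 384x512 float32, m along the optical axis (not along the pixel's ray), 0 where there is no reading.
- bot.camera_params(name): a dict with "K" (3x3 intrinsics, pixels), "R" (3x3) and "t" (3): a world point X has camera coordinates R X + t. Camera axes: x right, y down, z forward; pixel columns grow to the right and rows downward; lengths in m; the calibration is good to about 2 mm. A picture is of the moment at which its call begins: read the wrist's pose just before it. camera_params takes no time and is no camera call; for the wrist camera it gives the pose at the moment of the call.
- bot.job_done(): hands the job in; it is judged then, once.
The state is a dict: "time": time; "q": joint angles; "qd": joint speeds; "joint_efforts": joint torques, N m; "ee_pos": TCP position; "tcp_rot": TCP orientation; "wrist_force": force on the tool from outside, world axes, zero at the start; "torque": the same for the moment, N m; "opening": finger opening in m; "grasp_force": force on a finger pad.
Only numpy, scipy, OpenCV 4.12 (cv2) and the standard library are available. Lean on these libraries where they do the work, as an engineer would, in place of code of your own. Each camera call takes 0.05 s, during which the arm holds its last target. There are 200 camera calls.

TASK

Set the cake-slicing guide for house portions: turn its dial until the pointer stands at the one long mark, then slide the lock bolt fully home into the toothed disc so the stop cannot creep. Then take the dark loaf cake off the wooden serving board, set it flat on the guide with a long side along the slotted fence, and press it firmly into the corner until that side touches the fence and its end touches the stop plate. Gripping it on the side of the knife slot away from the stop, keep holding it square and pressed into the corner so that I can cut: the program finishes while holding, without letting go, and the other things on the counter are left where they are.

Things in the scene. Friction and masses are not known exactly. Their poses are not given: they have to be found in the camera images.
- guide: cake-slicing guide fixed to the counter: pale wooden board 130 (x) x 230 (y) x 18 mm, black housing on its left end (y 35 to 115 mm, top z 44 mm). Origin: centre of its underside, on the counter; x towards the fence (away from the robot), y left to the housing, z up. The cake stands on the board, z = 18 mm. Knife slot: dark line across the board and 5 mm gap in the fence at y = -18 mm
- fence: fixed upright steel strip along the far side of the guide's board, same origin and axes as the guide. Its face towards the robot lies at x = 42 mm and runs from y = -115 to 33 mm, from the board (z = 18 mm) up to z = 43 mm
- stop_plate: upright aluminium plate 70 (x) x 8 (y) x 25 mm across the board, top z = 44 mm, at right angles to the fence and reaching to 2 mm from it; the dial drives it along y (5 mm left per mark). Its axes are the guide's; the origin lies in its right-hand face, which the cake's end touches, at the guide's x = 0, z = 0. Unlocked it gives way at about 4 N
- dial (a joint): angle of the dial in rad, growing clockwise seen from above, 0 to 1.885, friction about 0.05 N m. Marks every 18 deg (0.314 rad) from 0; the pointer is at the long mark, the fifth, at 1.257
- dial_grip (a point): middle of the dial's upright black grip bar, on the vertical dial axis, 71 mm above the counter. The bar is 44 mm long, 11 mm wide and spans 53 to 81 mm above the counter; it points along the pointer. The toothed disc under it, 61 mm across, of dark steel with a white pointer line, has its top 53 mm above the counter
- dial_pointer (a point): pointer end of the dial, 29 mm from the axis on the disc's top; with the dial at 0 it lies 54 deg to the left of the guide's x axis (counter-clockwise from above)
- long_mark (a point): middle of the long white mark on the housing, 39 mm from the dial axis, 18 deg to the right of the guide's x axis
- lock (a joint): travel of the lock bolt in m: 0 open, 0.0115 fully home; it slides along the guide's +x, friction about 1.5 N. Its round nose, 5.4 mm thick, enters a gap between two teeth (a gap faces it at each mark) and nudges the disc straight by up to half a gap
- lock_tab (a point): on the lock's upright thumb tab, a dark steel fin 9 mm (x) x 24 mm (y), 28 mm high: spans 54 to 84 mm above the counter, this point is in its middle 78 mm above the counter, 70 mm (open) in front of the dial axis. Rails beside its foot reach 54 mm above the counter
- cake: dark rectangular loaf cake with crumbs on top, 54 (x) x 100 (y) x 53 mm high plus 7 mm of loose topping, 0.19 kg. Origin: centre of its underside; y along its length
- serving_board: dark wooden serving board 110 (x) x 150 (y) x 14 mm under the cake, left of the 122 mm high receipt printer that stands between it and the guide. Origin: centre of its underside. A glass display case, over 0.4 m tall, stands along the back, about 0.25 m behind the counter edge: cross from one end to the other in front of it, about 0.43 m from the base axis
- tea_tin: green lidded tea tin 72 x 72 x 100 mm, bystander. Origin: centre of its underside
- espresso_cup: white espresso cup 62 mm across, 52 mm high, bystander. Origin: centre of its underside
- sugar_shaker: glass sugar shaker 44 mm across, 90 mm high, bystander. Origin: centre of its underside
- card_terminal: black card terminal 186 x 72 x 24 mm, bystander. Origin: centre of its underside

How it is judged:
By the outcome, as a careful person would: the job done as asked, in the order asked, and still so for the second after the job is handed in, while the arm keeps its last pose, push and grip.
It also fails if it takes over 72 s, if anything falls off the work surface, if the arm or the gripper's body presses on something with over 40 N, if the wrist force passes 120 N, or if a joint passes its speed limit or range.

## Working session

There is one attempt and no reset: what is moved stays moved. The work goes in short steps, Python scripts to look and compute and a tool call to move; the robot and the scene stay as the last step left them, time stands still between calls to the robot, and variables do not carry over. Pictures are saved under pics/ and viewed, at most 10 in all, crops included, and the job is handed in when it is done.

Besides the shell and the picture viewer there is one more tool, called as name([rows], argument=value, ...), one row to a line, values as JSON. step_arm: Moves the arm, as the interface text tells. Its arguments: {"type":"object","properties":{"targets":{"type":"array","items":{"type":"array"}},"force":{"type":"number"}},"required":["targets"]}

```bash
mkdir -p pics; ls; cat > h.py <<'E'
import numpy as np, cv2
from workcell import bot
def grab(n):
    p=bot.camera_params(n); im,d=bot.camera(n); return im,d,p
def pt(u,v,d,p):
    K,R,t=p["K"],p["R"],p["t"]; c=np.linalg.inv(K)@[u,v,1]*d; return np.asarray(R).T@(c-t)
def plane(u,v,z,p):
    K,R,t=map(np.asarray,(p["K"],p["R"],p["t"])); r=R.T@(np.linalg.inv(K)@[u,v,1]); o=-R.T@t
    return o+r*(z-o[2])/r[2]
def cloud(d,p):
    K,R,t=map(np.asarray,(p["K"],p["R"],p["t"])); v,u=np.mgrid[:d.shape[0],:d.shape[1]]
    c=np.stack([u,v,np.ones_like(u)],-1)@np.linalg.inv(K).T*d[...,None]
    return (c-t)@R
def proj(X,p):
    c=np.asarray(p["R"])@X+p["t"]; q=np.asarray(p["K"])@c; return q[:2]/q[2]
def save(n,im): cv2.imwrite("pics/"+n+".png",im[...,::-1])
E
python3 - <<'E'
from h import *
for n in("scene","top"):
    im,d,p=grab(n); save(n,im); np.savez(n,im=im,d=d,K=p["K"],R=p["R"],t=p["t"])
    print(n,-np.asarray(p["R"]).T@p["t"],p["K"][0][0])
print(bot.get_obs())
E
```

```text
pics
scene [-0.28343883  1.13828761  0.95906514] 440.47271249333716
top [0.41246652 0.06311269 1.39791284] 392.3909858289753
{'time': 0.1, 'q': array([ 6.53177920e+01,  5.00660298e+00,  1.00390348e+01,  9.51005036e+01,
       -7.67960819e-05,  9.00021415e+01]), 'qd': array([-0.03085151, -0.03679512,  0.12000051,  0.08069804,  0.03285611,
       -0.06790229]), 'joint_efforts': array([-2.04432763e-03, -5.21560407e+01,  4.65653694e+01,  1.59733160e-02,
       -1.10880674e-05, -1.25182237e-05]), 'ee_pos': array([0.2295826 , 0.49955602, 0.23066725]), 'tcp_rot': array([-1.79931928e+02,  7.93402576e-05,  1.55315651e+02]), 'wrist_force': array([ 0.43172217,  0.09290589, -0.37987366]), 'torque': array([-0.00678219,  0.02596077, -0.00855191]), 'grasp_force': 0.0, 'opening': 0.08536455273701507}
```

View pics/top.png

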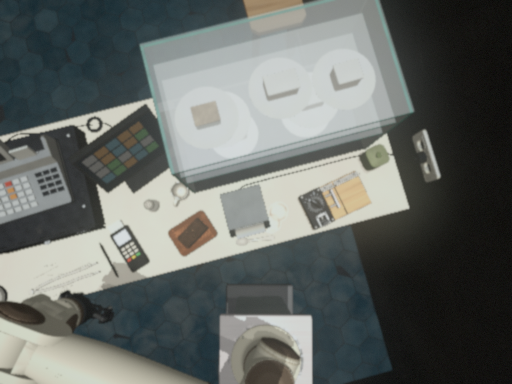

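View pics/scene.png

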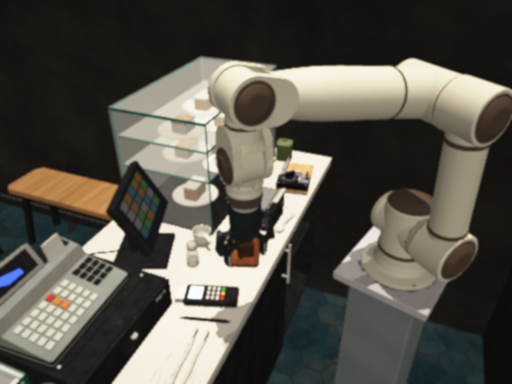

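Top view: guide at about (338,200), its housing to the left at (317,207), tin at (375,157), printer at (245,210), cake on board at (193,233), cup (180,192), shaker (150,205), terminal (128,248). The scene view agrees.

```bash
python3 - <<'E'
from h import *
z=np.load("top.npz");im,d=z["im"],z["d"];p={k:z[k] for k in"KRt"}
P=cloud(d,p)
for n,u,v in(("guideboard",350,195),("housing",317,207),("tin",375,157),("printer",245,210),("cake",193,233),("board edge",180,240),("counter",275,235),("glass corner",185,187),("glass2",390,135),("edge1",300,235)):
    print(n,P[v,u].round(3))
def rect(mask,n):
    c,_=cv2.findContours(mask.astype(np.uint8),0,1); c=max(c,key=cv2.contourArea); xy=np.array([P[v,u,:2] for u,v in c[:,0]],np.float32)
    r=cv2.minAreaRect(xy); print(n,np.round(r[0],4),np.round(r[1],4),round(r[2],2))
Z=P[...,2];m=np.zeros(Z.shape,bool);m[170:235,295:375]=1
rect((Z>.010)&m,"guide")
m[:]=0;m[200:262,160:222]=1
rect((Z>.045)&m,"cake");rect((Z>.008)&m,"sboard")
m[:]=0;m[180:245,215:275]=1
rect((Z>.09)&m,"printer")
c=im[160:240,290:395];save("gc",cv2.resize(c,None,fx=7,fy=7,interpolation=cv2.INTER_CUBIC))
R=p["R"];print(R)
E
```

```text
guideboard [ 0.569 -0.295  0.021]
housing [ 0.523 -0.172  0.058]
tin [ 0.693 -0.367  0.084]
printer [0.508 0.074 0.101]
cake [0.432 0.251 0.061]
board edge [0.408 0.293 0.068]
counter [ 0.427 -0.032  0.   ]
glass corner [0.595 0.288 0.018]
glass2 [ 0.786 -0.442  0.024]
edge1 [ 0.428 -0.121 -0.004]
guide [ 0.5049 -0.1423] [0.1302 0.4505] 25.29
cake [0.4317 0.2551] [0.0522 0.0979] 46.03
sboard [0.4341 0.261 ] [0.1143 0.1494] 34.36
printer [0.4973 0.073 ] [0.1691 0.1389] 14.89
[[ 5.31399492e-03 -9.99985819e-01  3.51949851e-04]
 [-9.94626915e-01 -5.32190506e-03 -1.03387514e-01]
 [ 1.03387921e-01  1.99341929e-04 -9.94641090e-01]]
```

View pics/gc.png

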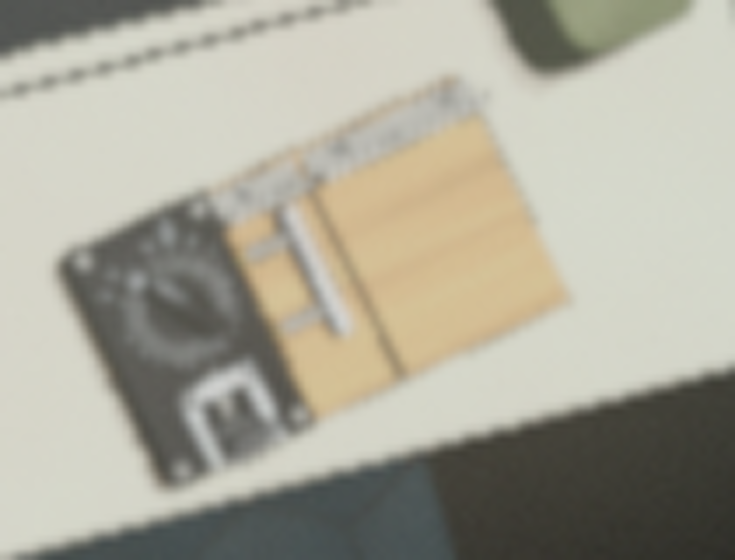

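The guide lies at yaw about 24°. The crop shows the dial centre at (185,310), the pointer toward (135,278) and the long mark near (165,237), with the lock tab around (235,410). I'll move the wrist camera over the cake first, then over the guide.

step_arm([
  [1,[20,-40,20],[0,0,0]],
  [1,[40,-80,40],[0,0,0]],
  [1,[60,-120,60],[0,0,0]],
  [1,[80,-160,70],[0,0,0]],
  [1,[100,-200,80],[0,0,0]],
  [1,[120,-240,80],[0,0,0]],
  [1,[120,-240,80],[0,0,0]],
  [1,[120,-240,80],[0,0,0]],
])

```text
time: 0.9
ee_pos: [0.35, 0.259, 0.3112]
tcp_rot: [180.0, -0.0, 155.2]
wrist_force: [-0.4, 0.2, 0.1]
opening: 0.0857
grasp_force: 0.0
```

```bash
python3 - <<'E'
from h import *
o=bot.get_obs();print(o["ee_pos"],o["tcp_rot"],o["q"])
im,d,p=grab("wrist");np.savez("w1",im=im,d=d,K=p["K"],R=p["R"],t=p["t"]);save("w1",im)
C=-np.asarray(p["R"]).T@p["t"];print(C,p["R"],p["K"])
P=cloud(d,p);Z=P[...,2]
print([ (P[v,u]).round(3) for v,u in((192,256),(20,20),(20,490),(360,20),(360,490))])
E
```

```text
[0.35004436 0.25901417 0.31119893] [ 1.79995698e+02 -1.37616681e-02  1.55163216e+02] [ 3.64902144e+01 -7.92309715e+00  6.52602318e+00  1.04451949e+02
  1.41382031e-02  6.13269988e+01]
[0.28977698 0.28727724 0.45406065] [[ 4.20163782e-01  9.07447939e-01 -7.96855126e-04]
 [ 8.76733318e-01 -4.05715546e-01  2.58328445e-01]
 [ 2.34096318e-01 -1.09238886e-01 -9.66056820e-01]] [[310.94783339   0.         255.92995017]
 [  0.         310.94783339 189.84687715]
 [  0.           0.           1.        ]]
[array([0.4  , 0.236, 0.013]), array([0.066, 0.058, 0.014]), array([0.318, 0.606, 0.01 ]), array([0.325, 0.197, 0.381]), array([0.381, 0.318, 0.381])]
```

View pics/w1.png

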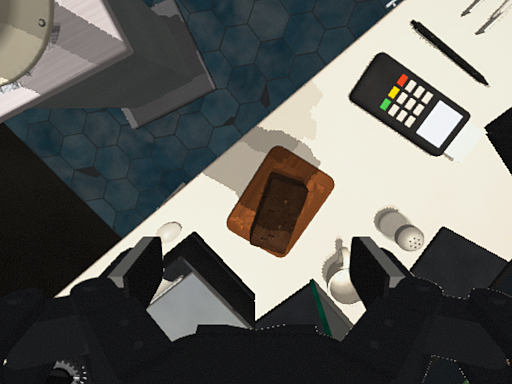

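The wrist picture shows the cake on its board centred near (280,210), the printer at (195,305), the cup at (345,285) and the shaker at (410,238). On to the guide, along x of about 0.43.

step_arm([
  [1,[20,-45,0],[0,0,0.1]],
  [1,[40,-90,0],[0,0,0.2]],
  [1,[60,-135,0],[0,0,0.3]],
  [1,[70,-180,0],[0,0,0.4]],
  [1,[75,-228,0],[0,0,0.5]],
  [1,[80,-275,0],[0,0,0.6]],
  [1,[85,-320,0],[0,0,0.7]],
  [1,[90,-365,0],[0,0,0.8]],
])

```text
time: 1.75
ee_pos: [0.4401, -0.1058, 0.311]
tcp_rot: [180.0, -0.0, -158.5]
wrist_force: [0.4, 0.7, -0.1]
opening: 0.0854
grasp_force: 0.0
```

step_arm([
  [1,[5,-35,0],[0,0,0.07]],
  [1,[15,-70,0],[0,0,0.07]],
  [1,[20,-100,0],[0,0,0.07]],
  [1,[20,-100,0],[0,0,0.07]],
  [1,[20,-100,0],[0,0,0.07]],
])

```text
time: 2.25
ee_pos: [0.4603, -0.2045, 0.3105]
tcp_rot: [179.9, -0.1, -154.8]
wrist_force: [0.4, 0.1, 0.8]
opening: 0.0854
grasp_force: 0.0
```

```bash
python3 - <<'E'
from h import *
o=bot.get_obs();print(o["ee_pos"],o["tcp_rot"],o["q"])
im,d,p=grab("wrist");np.savez("w2",im=im,d=d,K=p["K"],R=p["R"],t=p["t"]);save("w2",cv2.resize(im[:300],None,fx=1.55,fy=1.55,interpolation=cv2.INTER_CUBIC))
z=np.load("w1.npz");i1,d1=z["im"],z["d"];q={k:z[k] for k in"KRt"};P=cloud(d1,q)
m=np.zeros(d1.shape,bool);m[150:265,220:335]=1
for n,lo in(("cake",.058),("board",.008)):
    k=(m&(P[...,2]>lo)&(P[...,2]<.09)).astype(np.uint8)
    c,_=cv2.findContours(k,0,1);c=max(c,key=cv2.contourArea)
    xy=np.array([P[v,u,:2] for u,v in c[:,0]],np.float32);print(n,cv2.minAreaRect(xy),np.median(P[...,2][k>0]),np.percentile(P[...,2][k>0],95))
E
```

```text
[ 0.46027818 -0.2045205   0.3104606 ] [ 1.79913944e+02 -5.04430507e-02 -1.54799450e+02] [-2.39677848e+01  1.29592450e+00  1.52068345e+01  1.04009004e+02
  1.80997106e-02 -4.91683127e+01]
cake ((0.43034425377845764, 0.25358086824417114), (0.05228026956319809, 0.09920327365398407), 46.22602462768555) 0.06611869793466021 0.07000162356026308
board ((0.43079903721809387, 0.25908389687538147), (0.11029466986656189, 0.1496620625257492), 33.64514923095703) 0.015081461220282564 0.06735960065578565
```

View pics/w2.png

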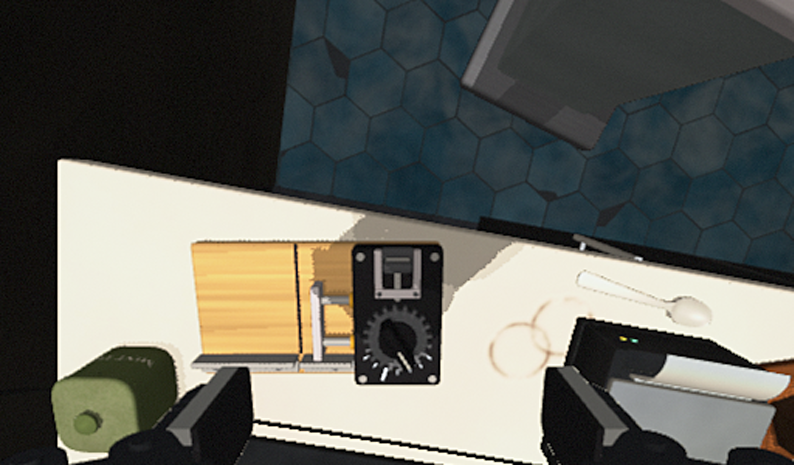

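The wrist view shows the guide squarely: board corner at (192,242), slot at x≈298, stop plate at x≈317, housing (355–442, 245–383), dial centre about (399,338), pointer toward (410,368), lock tab (397,262). All positions are in the 1.55x picture. Now for precise measurement.

```bash
python3 - <<'E'
from h import *
z=np.load("w2.npz");im,d=z["im"],z["d"];p={k:z[k] for k in"KRt"}
P=cloud(d,p)
hsv=cv2.cvtColor(im,cv2.COLOR_RGB2HSV)
roi=np.zeros(d.shape,bool);roi[150:232,120:235]=1
y=(roi&(hsv[...,1]>60)&(hsv[...,0]<30)&(hsv[...,2]>110)).astype(np.uint8)
vs,us=np.nonzero(y);print("yellow u",us.min(),us.max(),"v",vs.min(),vs.max())
# near edge
E=[];
for u in range(130,185): 
    c=np.nonzero(y[:,u])[0]; E.append(plane(u,c.min()-.5,.018,p)[:2])
E=np.array(E);l=cv2.fitLine(E.astype(np.float32),cv2.DIST_HUBER,0,.01,.01).ravel();print("near edge",l,"yaw",np.degrees(np.arctan2(l[0],-l[1])))
F=[]
for v in range(165,220):
    c=np.nonzero(y[v])[0];F.append(plane(c.min()-.5,v,.018,p)[:2])
F=np.array(F);l2=cv2.fitLine(F.astype(np.float32),cv2.DIST_HUBER,0,.01,.01).ravel();print("end",l2,"yaw",np.degrees(np.arctan2(l2[1],l2[0])))
# housing rect: dark
r=np.zeros(d.shape,bool);r[152:252,222:292]=1
k=(r&(hsv[...,2]<75)).astype(np.uint8);k=cv2.morphologyEx(k,cv2.MORPH_CLOSE,np.ones((15,15)))
k=cv2.morphologyEx(k,cv2.MORPH_OPEN,np.ones((9,9)))
c=max(cv2.findContours(k,0,1)[0],key=cv2.contourArea)
xy=np.array([plane(a,b,.044,p)[:2] for a,b in c[:,0]],np.float32);H=cv2.minAreaRect(xy);print("housing",H)
Zm=r&(P[...,2]>.049)
print("Z pct housing",np.percentile(P[...,2][r&(P[...,2]>.03)],[20,50,80,99]))
b=r&(P[...,2]>.068); n,L,S,Cn=cv2.connectedComponentsWithStats(b.astype(np.uint8))
for i in range(1,n):
    if S[i,4]>20: 
        q=P[L==i]; print("high",S[i],q.mean(0),cv2.minAreaRect(q[:,:2].astype(np.float32)))
save("dial",cv2.resize(im[150:255,120:295],None,fx=4.5,fy=4.5,interpolation=cv2.INTER_CUBIC))
E
```

```text
yellow u 123 234 v 155 231
near edge [ 0.42557457 -0.9049234   0.52017254 -0.33188602] yaw 25.187035
end [ 0.90419364  0.4271228   0.5882966  -0.3508877 ] yaw 25.285103
housing ((0.5166658163070679, -0.1765260249376297), (0.13017335534095764, 0.07832269370555878), 24.826427459716797)
Z pct housing [0.04344936 0.04476846 0.0547333  0.08442202]
high [246 167  20   9 170] [ 0.46718553 -0.2002351   0.08866469] ((0.4366913437843323, -0.21482053399085999), (0.07997635006904602, 0.023433523252606392), 25.525672912597656)
high [244 208  24  32 324] [ 0.5299358  -0.17063814  0.08149263] ((0.4784606695175171, -0.20119065046310425), (0.1654270440340042, 0.02676822803914547), 30.419618606567383)
```

View pics/dial.png

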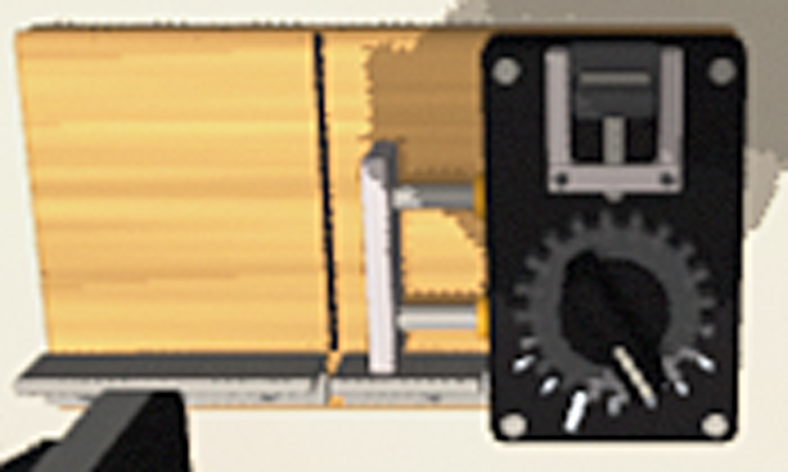

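The crop shows the disc centred near (614,305), the pointer line from (617,350) to (650,402), the long mark at (577,410), the tab top at about (617,78), and the stop's right face line from (364,175) to (371,372).

```bash
cat >> h.py <<'E'
YAW=np.radians(25.2);GX=np.array([np.cos(YAW),np.sin(YAW)]);GY=np.array([-np.sin(YAW),np.cos(YAW)]);GO=np.array([.5494,-.2433])
def g(w): w=np.asarray(w)[:2]-GO; return np.array([w@GX,w@GY])
def w(a,b): return GO+a*GX+b*GY
E
python3 - <<'E'
from h import *
z=np.load("w2.npz");p={k:z[k] for k in"KRt"}
f=lambda a,b,h:g(plane(120+a/4.5-.4,150+b/4.5-.4,h,p))*1000
D=f(614,305,.053);print("dial",D)
for n,a,b,h in(("p0",617,350,.053),("p1",650,402,.053),("long",577,410,.044),("tab",617,78,.084),("tabL",580,78,.084),("tabR",650,78,.084),("stop",364,175,.044),("stop",371,372,.044),("slot",318,40,.018),("slot",335,345,.018),("disc l",512,305,.053),("r",718,305,.053),("t",614,208,.053),("riv",506,70,.044),("riv",722,70,.044),("riv",514,426,.044),("riv",716,426,.044)):
    q=f(a,b,h);print(n,q.round(1),"ang",np.degrees(np.arctan2(*(q-D)[::-1])).round(1),np.hypot(*(q-D)).round(1))
E
```

```text
dial [15.45274528 74.56593501]
p0 [30.  75.5] ang 3.6 14.6
p1 [47.2 85.7] ang 19.3 33.7
long [53.9 62.9] ang -16.9 40.2
tab [-60.2  75.3] ang 179.4 75.7
tabL [-60.2  65.4] ang -173.1 76.2
tabR [-60.2  84.2] ang 172.8 76.3
stop [-23.  -1.] ang -116.9 84.8
stop [41.  -1.7] ang -71.5 80.5
slot [-59.9 -18.2] ang -129.1 119.5
slot [ 42.2 -18.1] ang -73.9 96.4
disc l [15.4 43.6] ang -90.0 30.9
r [ 15.5 106.1] ang 90.0 31.5
t [-15.1  74.6] ang 180.0 30.6
riv [-55.1  42.6] ang -155.6 77.5
riv [-55.1 106.6] ang 155.6 77.5
riv [59.4 42.8] ang -35.8 54.2
riv [ 59.4 107. ] ang 36.4 54.6
```

step_arm([
  [1,[15,5,-30],[0,0,0.12]],
  [1,[30,15,-65],[0,0,0.24]],
  [1,[45,20,-100],[0,0,0.36]],
  [1,[55,27,-130],[0,0,0.48]],
  [1,[55,27,-140],[0,0,0.48]],
  [1,[55,27,-140],[0,0,0.48]],
])

```text
time: 2.9
ee_pos: [0.514, -0.1769, 0.1705]
tcp_rot: [179.9, -0.0, -127.4]
wrist_force: [0.5, -1.2, 0.5]
opening: 0.0855
grasp_force: 0.0
```

```bash
python3 - <<'E'
from h import *
o=bot.get_obs();print(o["ee_pos"],o["tcp_rot"],o["q"])
im,d,p=grab("wrist");np.savez("w3",im=im,d=d,K=p["K"],R=p["R"],t=p["t"]);save("w3",cv2.resize(im[0:340],None,fx=1.55,fy=1.55,interpolation=cv2.INTER_CUBIC))
X=np.r_[w(.015,.0748),.081];print(proj(X,p)*1.55, -np.asarray(p["R"]).T@p["t"])
E
```

```text
[ 0.51401169 -0.17690743  0.1704763 ] [ 1.79874228e+02 -4.39706590e-02 -1.27412086e+02] [-1.89908947e+01  3.40451713e+00  1.67400704e+00  8.84027119e+01
 -1.97357694e-03 -7.15787583e+01]
[376.14825662 331.88390638] [ 0.4736005  -0.22790894  0.31336092]
```

View pics/w3.png

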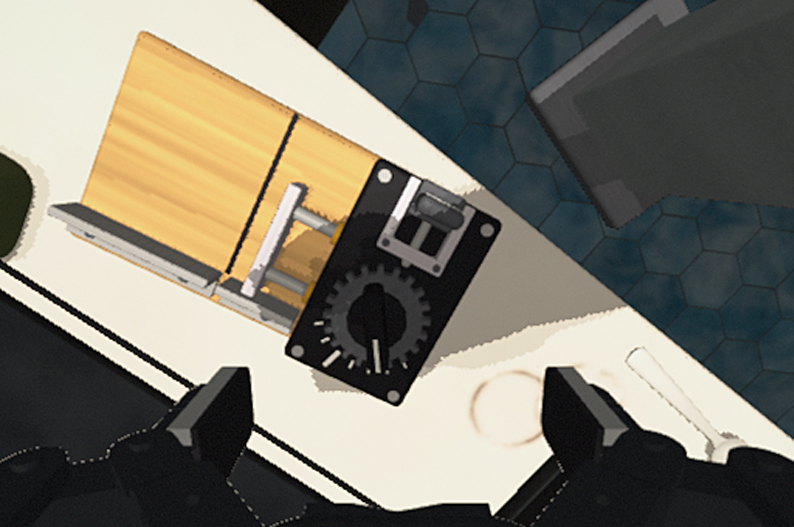

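The bar is almost vertical in this view: pointer line (375,340)-(378,372), disc spanning x 323–432 and y 266–~375, long mark near (331,358), tab around (440,205).

```bash
python3 - <<'E'
from h import *
z=np.load("w3.npz");p={k:z[k] for k in"KRt"}
f=lambda a,b,h:g(plane((a+.5)/1.55-.5,(b+.5)/1.55-.5,h,p))*1000
R=[f(a,b,.044) for a,b in((385,175),(487,229),(297,351),(393,396))]
print("rivets",np.round(R,1),np.mean(R,0))
D=f(377.5,320.5,.053);print("disc",D,[f(a,b,.053).round(1) for a,b in((323,320),(432,320),(377,266))])
for n,a,b,h in(("p0",375.5,342,.053),("p1",378,372,.053),("p1hi",378,372,.081),("p0hi",375.5,342,.081),("barback",374,287,.081),("long",331,358,.044),("tab",441,225,.084),("tab",440,195,.084),("stopA",290,187,.044),("stopB",248,290,.044),("slot",294,117,.018),("slot",229,270,.018)):
    q=f(a,b,h);print(n,q.round(1),"ang",np.degrees(np.arctan2(*(q-D)[::-1])).round(1),np.hypot(*(q-D)).round(1))
# tab depth
d=z["d"];P=cloud(d,p);k=(P[...,2]>.068)&(P[...,2]<.092);k[:, :]&=True
n,L,S,C=cv2.connectedComponentsWithStats(k.astype(np.uint8))
for i in range(1,n):
    if S[i,4]>60 and S[i,1]<250:
        q=P[L==i];qg=np.array([g(x) for x in q])*1000;print(S[i],np.median(qg,0),np.percentile(qg,[3,97],axis=0).round(1).tolist(),np.median(q[:,2]))
E
```

```text
rivets [[-55.3  42.9]
 [-55.4 106.8]
 [ 59.6  42.6]
 [ 59.5 107. ]] [ 2.09743159 74.827616  ]
disc [17.76464727 75.64403906] [array([31.7, 48.1]), array([  3.3, 103. ]), array([-10.2,  61.2])]
p0 [29.9 80.5] ang 21.7 13.0
p1 [45.8 90.1] ang 27.3 31.6
p1hi [34.2 85.4] ang 30.7 19.1
p0hi [20.  76.8] ang 27.2 2.5
barback [-5.6 63.1] ang -151.7 26.5
long [54.4 62.5] ang -19.7 38.9
tab [-48.   77.5] ang 178.4 65.8
tab [-60.   70.3] ang -176.1 78.0
stopA [-25.8  -0.2] ang -119.9 87.5
stopB [38.3  2. ] ang -74.4 76.4
slot [-59.5 -18.8] ang -129.3 122.0
slot [ 41.6 -17.8] ang -75.7 96.4
[268 124  31  24 422] [-53.48013128  73.52701621] [[-57.9, 62.8], [-48.9, 84.6]] 0.08356083605640616
[233 185  18  56 764] [14.4077727  73.20255446] [[-2.4, 61.1], [33.5, 85.9]] 0.08058716597133966
```

step_arm([
  [0.6,[18,8,-30],[0,0,0.02]],
  [0.6,[18,8,-60],[0,0,0.02]],
  [0.6,[18,8,-85],[0,0,0.02]],
  [0.6,[18,8,-100],[0,0,0.02]],
  [0.6,[18,8,-112],[0,0,0.02]],
  [0.6,[18,8,-112],[0,0,0.02]],
])

```text
time: 3.55
ee_pos: [0.5324, -0.1704, 0.0591]
tcp_rot: [180.0, -0.0, -126.2]
wrist_force: [-0.6, -1.0, 0.9]
opening: 0.0507
grasp_force: 0.0
```

step_arm([
  [0,[0,0,0],[0,0,0]],
  [0,[0,0,0],[0,0,0]],
  [0,[0,0,0],[0,0,0]],
  [0,[0,0,0],[0,0,0]],
  [0,[0,0,0],[0,0,0]],
  [0,[0,0,0],[0,0,0]],
], force=30)

```text
time: 4.15
ee_pos: [0.5333, -0.1705, 0.0605]
tcp_rot: [-179.9, 0.0, -126.2]
wrist_force: [-1.7, -0.3, 6.2]
opening: 0.0101
grasp_force: 34.9
```

step_arm([
  [0,[0,0,2],[0,0,-0.1]],
  [0,[0,0,2],[0,0,-0.2]],
  [0,[0,0,2],[0,0,-0.3]],
  [0,[0,0,2],[0,0,-0.4]],
  [0,[0,0,2],[0,0,-0.5]],
  [0,[0,0,2],[0,0,-0.6]],
  [0,[0,0,2],[0,0,-0.7]],
  [0,[0,0,2],[0,0,-0.8]],
])

```text
time: 4.95
ee_pos: [0.5326, -0.1695, 0.0606]
tcp_rot: [179.9, -0.0, -172.2]
wrist_force: [1.8, 3.6, -4.6]
opening: 0.01
grasp_force: 33.5
```

step_arm([
  [0,[0,0,0],[0,0,-0.013]],
  [0,[0,0,0],[0,0,-0.013]],
  [0,[0,0,0],[0,0,-0.013]],
])

```text
time: 5.25
ee_pos: [0.5325, -0.1695, 0.0607]
tcp_rot: [179.9, -0.0, -172.6]
wrist_force: [2.4, 4.8, -6.7]
opening: 0.0102
grasp_force: 33.2
```

```bash
sed -i 's/GO=np.array(.*)/GO=np.array([.5508,-.2426])/' h.py; grep -n GO= h.py; python3 - <<'E'
from h import *
o=bot.get_obs();print(o["ee_pos"],o["tcp_rot"],o["wrist_force"],o["torque"],o["q"]); print("tcp in guide",g(o["ee_pos"]))
im,d,p=grab("wrist");np.savez("w4",im=im,d=d,K=p["K"],R=p["R"],t=p["t"]);save("w4",cv2.resize(im[120:340,80:430],None,fx=2.2,fy=2.2,interpolation=cv2.INTER_CUBIC))
E
```

```text
17:YAW=np.radians(25.2);GX=np.array([np.cos(YAW),np.sin(YAW)]);GY=np.array([-np.sin(YAW),np.cos(YAW)]);GO=np.array([.5508,-.2426])
[ 0.53253057 -0.16950222  0.06065546] [ 1.79901600e+02 -2.62623958e-02 -1.72584951e+02] [ 2.42392632  4.7850132  -6.66230716] [ 1.03296137 -0.52736527  0.00836564] [-17.69580665   6.38419381  -7.28687807  76.39446674   0.07795549
 -25.11087809]
tcp in guide [0.01459285 0.0739196 ]
```

View pics/w4.png

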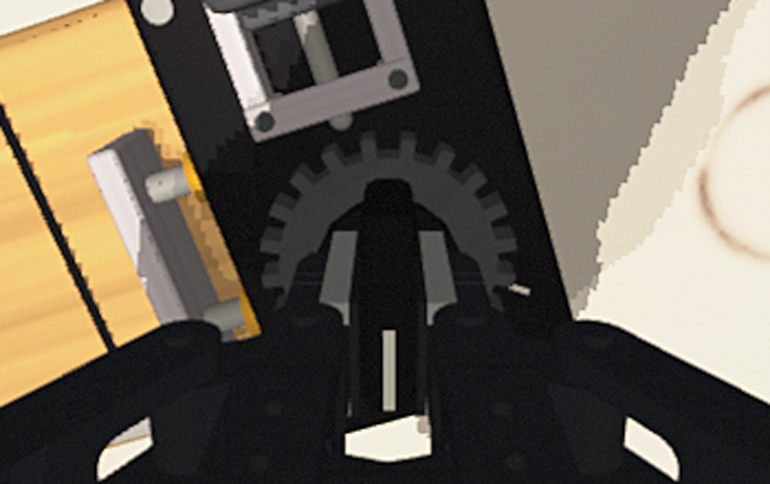

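Good grip: bar between the pads and the pointer line vertical at (388,370), with a tooth gap facing the bolt nose at (343,122). I'll release, rise and check the pointer.

step_arm([
  [0.5,[0,0,0],[0,0,0]],
  [0.5,[0,0,0],[0,0,0]],
  [0.5,[0,0,10],[0,0,0]],
  [0.5,[0,0,40],[0,0,0]],
  [1,[-10,-5,80],[0,0,0.1]],
  [1,[-20,-9,110],[0,0,0.2]],
  [1,[-20,-9,110],[0,0,0.31]],
  [1,[-20,-9,110],[0,0,0.31]],
])

```text
time: 6.1
ee_pos: [0.5131, -0.1798, 0.1735]
tcp_rot: [-179.9, 0.1, -154.9]
wrist_force: [1.0, -0.4, -0.1]
opening: 0.085
grasp_force: 0.0
```

```bash
python3 - <<'E'
from h import *
o=bot.get_obs();print(o["ee_pos"],o["tcp_rot"],o["wrist_force"])
im,d,p=grab("wrist");np.savez("w5",im=im,d=d,K=p["K"],R=p["R"],t=p["t"])
a,b=proj(np.r_[w(.015,.075),.06],p);print(a,b)
u0,v0=int(a)-70,int(b)-90;print(u0,v0)
save("w5",cv2.resize(im[v0:v0+140,u0:u0+140],None,fx=4,fy=4,interpolation=cv2.INTER_CUBIC))
P=cloud(d,p);k=(P[...,2]>.07)&(P[...,2]<.088)
n,L,S,C=cv2.connectedComponentsWithStats(k.astype(np.uint8))
for i in range(1,n):
    if S[i,4]>60 and S[i,1]<260:
        q=np.array([g(x) for x in P[L==i]])*1000;e,V=np.linalg.eigh(np.cov(q.T));v=V[:,1];print(S[i],np.median(q,0),np.degrees(np.arctan2(v[1],v[0])),cv2.minAreaRect(q.astype(np.float32)))
E
```

```text
[ 0.51308699 -0.17978268  0.17347127] [-1.79858063e+02  1.23593170e-01 -1.54918578e+02] [ 0.97889233 -0.40020267 -0.1126047 ]
257.48623956193364 211.60255890264312
187 121
[241 125  32  14 422] [-55.29695835  74.29730027] 90.06988797308011 ((-55.16056442260742, 74.29341125488281), (23.08614730834961, 9.393694877624512), 89.91783905029297)
[244 191  27  53 740] [12.90718331 74.57077012] 162.3014198349661 ((14.700687408447266, 74.3993148803711), (11.21776294708252, 43.450721740722656), 72.46107482910156)
[ 439  210   73   86 2059] [ 30.6617225  246.25861554] 155.0227588102334 ((49.48540496826172, 260.1185607910156), (38.09501266479492, 76.80453491210938), 79.33824157714844)
```

View pics/w5.png

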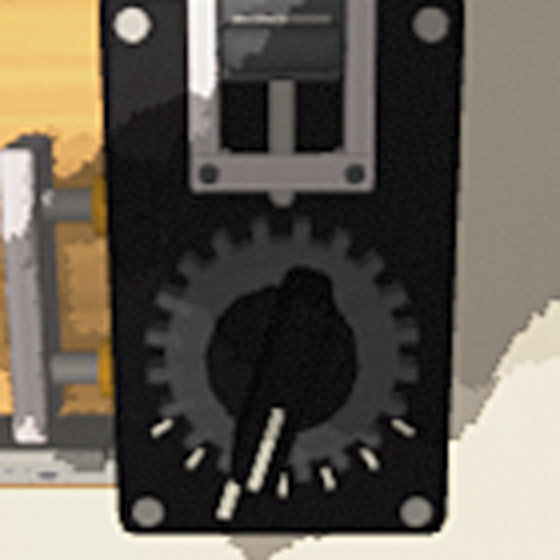

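The pointer now stands at the long mark: bar at -17.6° against -18°, and a gap sits opposite the nose at (282,200). Next I'll push the bolt home with the fingers shut.

step_arm([
  [0,[-40,-18,-10],[0,0,0]],
  [0,[-74,-33,-30],[0,0,0]],
  [0,[-74,-33,-60],[0,0,0]],
  [0,[-74,-33,-90],[0,0,0]],
  [0,[-74,-33,-110],[0,0,0]],
  [0,[-74,-33,-110],[0,0,0]],
  [0,[-74,-33,-110],[0,0,0]],
])

```text
time: 6.85
ee_pos: [0.4385, -0.2121, 0.0615]
tcp_rot: [180.0, -0.0, -155.1]
wrist_force: [-0.3, -0.3, 0.9]
opening: -0.0004
grasp_force: 0.0
```

step_arm([
  [0,[4.5,2.1,0],[0,0,0]],
  [0,[9,4.3,0],[0,0,0]],
  [0,[13.6,6.4,0],[0,0,0]],
  [0,[17.2,8.1,0],[0,0,0]],
  [0,[19.9,9.4,0],[0,0,0]],
  [0,[22.6,10.6,0],[0,0,0]],
  [0,[22.6,10.6,0],[0,0,0]],
])

```text
time: 7.55
ee_pos: [0.4616, -0.2015, 0.0612]
tcp_rot: [180.0, 0.0, -155.0]
wrist_force: [-0.5, 0.0, -0.9]
opening: -0.0002
grasp_force: 0.0
```

```bash
python3 - <<'E'
from h import *
o=bot.get_obs();f=o["wrist_force"];print(g(o["ee_pos"]),f@np.r_[GX,0],f@np.r_[GY,0],o["opening"])
E
```

```text
[-0.0632391   0.07521572] -0.4020106800998956 0.22315040891639576 -0.0002381483016443032
```

step_arm([
  [0,[2.7,1.3,0],[0,0,0]],
  [0,[4.5,2.1,0],[0,0,0]],
  [0,[6.3,3,0],[0,0,0]],
  [0,[6.3,3,0],[0,0,0]],
])

```text
time: 7.95
ee_pos: [0.4667, -0.199, 0.0612]
tcp_rot: [180.0, -0.1, -155.0]
wrist_force: [-6.7, -3.9, 3.7]
opening: -0.0001
grasp_force: 3.8
```

```bash
python3 - <<'E'
from h import *
o=bot.get_obs();f=o["wrist_force"];print(g(o["ee_pos"]),f@np.r_[GX,0],f@np.r_[GY,0],o["opening"])
im,d,p=grab("wrist");P=cloud(d,p);k=(P[...,2]>.07)&(P[...,2]<.088)
n,L,S,C=cv2.connectedComponentsWithStats(k.astype(np.uint8))
for i in range(1,n):
    if S[i,4]>60 : 
        q=np.array([g(x) for x in P[L==i]])*1000; print(S[i],np.median(q,0),np.percentile(q,[3,97],axis=0).round(1).tolist())
E
```

```text
[-0.0575701   0.07527327] -7.718590662306594 -0.6665975114085363 -7.096779878664277e-05
[ 223  227   66   28 1034] [-66.03478637  76.10163266] [[-69.7, 63.6], [-64.9, 89.1]]
```

step_arm([
  [0,[0.9,0.4,0],[0,0,0]],
  [0,[1.8,0.8,0],[0,0,0]],
  [0,[1.8,0.8,0],[0,0,0]],
  [0,[1.8,0.8,0],[0,0,0]],
])

```text
time: 8.4
ee_pos: [0.4669, -0.1989, 0.0612]
tcp_rot: [180.0, -0.3, -155.1]
wrist_force: [-16.1, -7.7, 7.1]
opening: 0.0001
grasp_force: 8.6
```

```bash
python3 - <<'E'
from h import *
o=bot.get_obs();f=o["wrist_force"];print(g(o["ee_pos"]),f@np.r_[GX,0],f@np.r_[GY,0],o["opening"])
E
```

```text
[-0.05731679  0.07530157] -17.837931264657335 -0.1092970605756518 0.00011776255896211363
```

step_arm([
  [0,[-12,-6,0],[0,0,0]],
  [0,[-20,-9,10],[0,0,0]],
  [0.5,[-20,-9,50],[0,0,0]],
  [1,[0,0,90],[0,0,0]],
  [1,[30,12,110],[0,0,0]],
  [1,[44,19,112],[0,0,0]],
  [1,[44,19,112],[0,0,0]],
  [1,[44,19,112],[0,0,0]],
])

```text
time: 9.2
ee_pos: [0.513, -0.1788, 0.1733]
tcp_rot: [180.0, -0.0, -155.0]
wrist_force: [-0.8, -0.8, 0.3]
opening: 0.0848
grasp_force: 0.0
```

```bash
python3 - <<'E'
from h import *
o=bot.get_obs();print(o["ee_pos"],o["tcp_rot"],o["wrist_force"])
im,d,p=grab("wrist");np.savez("w6",im=im,d=d,K=p["K"],R=p["R"],t=p["t"])
a,b=proj(np.r_[w(.015,.075),.06],p);u0,v0=int(a)-70,int(b)-90
save("w6",cv2.resize(im[v0:v0+140,u0-60:u0+140],None,fx=4,fy=4,interpolation=cv2.INTER_CUBIC));print(u0-60,v0)
P=cloud(d,p);k=(P[...,2]>.07)&(P[...,2]<.088)
n,L,S,C=cv2.connectedComponentsWithStats(k.astype(np.uint8))
for i in range(1,n):
    if S[i,4]>60 and S[i,1]<260:
        q=np.array([g(x) for x in P[L==i]])*1000;e,V=np.linalg.eigh(np.cov(q.T));v=V[:,1];print(S[i],np.median(q,0),np.degrees(np.arctan2(v[1],v[0])),cv2.minAreaRect(q.astype(np.float32)))
# stop plate and fence by depth, top surfaces
G=(P[...,:2]-GO);gx=G@GX*1000;gy=G@GY*1000
s=(abs(P[...,2]-.044)<.004)&(gx>-25)&(gx<25)&(gy>-15)&(gy<30);print("stop y",np.percentile(gy[s],[3,50,97]),s.sum())
s=(abs(P[...,2]-.043)<.004)&(gx>35)&(gx<70)&(gy>-90)&(gy<20);print("fence x",np.percentile(gx[s],[3,50,97]),s.sum())
E
```

```text
[ 0.51296822 -0.17882123  0.17332006] [ 1.79981066e+02 -1.17307682e-02 -1.54979618e+02] [-0.752438   -0.78683736  0.33148891]
126 121
[240 140  31  14 412] [-44.14681353  74.37644149] 90.12412711495818 ((-43.79817199707031, 74.32868194580078), (9.391061782836914, 22.640609741210938), 0.4862387776374817)
[242 191  27  53 745] [12.6205055  74.19015039] 162.35889857873272 ((14.467514038085938, 74.51920318603516), (11.175037384033203, 43.10489273071289), 72.30767059326172)
[ 438  209   74   87 2126] [ 30.32579269 246.35158488] 153.8927963222375 ((49.79841995239258, 260.9002685546875), (39.13705825805664, 76.88481140136719), 79.59825134277344)
stop y [11.64820829 15.68661488 19.14024407] 492
fence x [37.40298809 43.53835673 47.05115812] 756
```

View pics/w6.png

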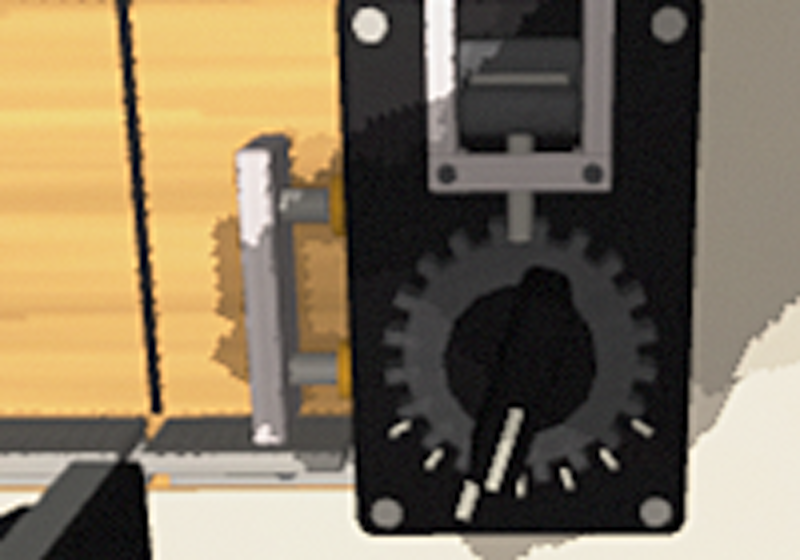

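The lock is home: tab travel is 11.4 mm, the bolt is in the gap and the pointer is still at the long mark. The stop face is at y ≈ 11.5 mm. Now back to the cake, turning the tool so that the camera ends up away from the knife.

step_arm([
  [1,[-15,5,30],[0,0,0.13]],
  [1,[-30,15,60],[0,0,0.26]],
  [1,[-50,40,77],[0,0,0.4]],
  [1,[-65,75,77],[0,0,0.54]],
  [1,[-75,115,77],[0,0,0.68]],
  [1,[-80,155,77],[0,0,0.82]],
  [1,[-82,195,77],[0,0,0.96]],
  [1,[-83,235,77],[0,0,1.1]],
])

```text
time: 10.05
ee_pos: [0.4291, 0.0569, 0.2503]
tcp_rot: [-180.0, 0.0, -91.7]
wrist_force: [1.1, 0.2, 0.3]
opening: 0.0852
grasp_force: 0.0
```

step_arm([
  [1,[-3,35,0],[0,0,0.14]],
  [1,[-6,70,0],[0,0,0.28]],
  [1,[-10,105,0],[0,0,0.42]],
  [1,[-15,140,0],[0,0,0.56]],
  [1,[-20,160,0],[0,0,0.7]],
  [1,[-20,165,0],[0,0,0.84]],
  [1,[-20,165,0],[0,0,0.84]],
  [1,[-20,165,0],[0,0,0.84]],
])

```text
time: 10.85
ee_pos: [0.4101, 0.2204, 0.2502]
tcp_rot: [180.0, 0.0, -44.1]
wrist_force: [0.2, -0.8, -0.4]
opening: 0.0854
grasp_force: 0.0
```

```bash
python3 - <<'E'
from h import *
o=bot.get_obs();print(o["time"],o["ee_pos"],o["tcp_rot"],o["q"][[0,5]])
im,d,p=grab("wrist");P=cloud(d,p)
m=(abs(P[...,0]-.431)<.09)&(abs(P[...,1]-.254)<.09)
for n,lo,hi in(("cake",.058,.085),("sboard",.008,.085)):
    k=(m&(P[...,2]>lo)&(P[...,2]<hi)).astype(np.uint8);k=cv2.morphologyEx(k,cv2.MORPH_OPEN,np.ones((3,3)))
    c=max(cv2.findContours(k,0,1)[0],key=cv2.contourArea);xy=np.array([P[v,u,:2] for u,v in c[:,0]],np.float32)
    print(n,cv2.minAreaRect(xy),np.percentile(P[...,2][k>0],[50,95]),c[:,0].min(0),c[:,0].max(0))
E
```

```text
10.85 [0.41010436 0.22037492 0.25017321] [ 1.79979510e+02  1.01680557e-03 -4.41138105e+01] [  28.25514641 -107.63104237]
cake ((0.43234744668006897, 0.2536162734031677), (0.05172048509120941, 0.0973866879940033), 45.945762634277344) [0.06608742 0.06917436] [194 129] [243 217]
sboard ((0.43262073397636414, 0.25919055938720703), (0.1101381853222847, 0.1494172215461731), 33.51582336425781) [0.01491978 0.06734933] [171 101] [274 230]
```

step_arm([
  [1,[25,7,-20],[0,0,0]],
  [1,[44,12,-50],[0,0,0]],
  [1,[44,12,-100],[0,0,0]],
  [1,[44,12,-145],[0,0,0]],
  [1,[44,12,-180],[0,0,0]],
  [1,[44,12,-197],[0,0,0]],
  [1,[44,12,-207],[0,0,0]],
  [1,[44,12,-207],[0,0,0]],
])

```text
time: 11.7
ee_pos: [0.454, 0.2323, 0.0425]
tcp_rot: [179.9, 0.0, -44.0]
wrist_force: [-0.7, 0.7, -0.9]
opening: 0.0852
grasp_force: 0.0
```

step_arm([
  [0,[0,0,0],[0,0,0]],
  [0,[0,0,0],[0,0,0]],
  [0,[0,0,0],[0,0,0]],
  [0,[0,0,0],[0,0,0]],
  [0,[0,0,0],[0,0,0]],
  [0,[0,0,0],[0,0,0]],
], force=40)

```text
time: 12.3
ee_pos: [0.4552, 0.2334, 0.0449]
tcp_rot: [-179.9, -0.1, -43.9]
wrist_force: [0.3, -0.8, 6.5]
opening: 0.0526
grasp_force: 42.9
```

step_arm([
  [0,[0,0,5],[0,0,0]],
  [0,[0,0,15],[0,0,0]],
  [0,[0,0,30],[0,0,0]],
  [0,[0,0,50],[0,0,0]],
  [0,[0,0,80],[0,0,0]],
  [0,[0,0,80],[0,0,0]],
])

```text
time: 12.9
ee_pos: [0.4561, 0.2341, 0.1285]
tcp_rot: [-179.6, -0.1, -43.8]
wrist_force: [0.3, 0.2, -1.5]
opening: 0.0525
grasp_force: 42.6
```

```bash
cat > lk.py <<'E'
from h import *
# cake pose from wrist/top camera: points in given height band near tool
o=bot.get_obs();t=o["ee_pos"];print(o["time"],t,o["tcp_rot"],o["wrist_force"],o["torque"],o["opening"],o["grasp_force"])
for c in("top","scene"):
    im,d,p=grab(c);P=cloud(d,p);hs=cv2.cvtColor(im,cv2.COLOR_RGB2HSV)
    m=(np.hypot(P[...,0]-t[0],P[...,1]-t[1])<.11)&(P[...,2]<t[2]+.04)&(P[...,2]>t[2]-.06)&(hs[...,1]>70)&(hs[...,2]<130)
    print(c,m.sum(), P[m].mean(0) if m.sum() else "", np.percentile(P[m],[2,98],axis=0).round(3).tolist() if m.sum() else "")
E
python3 lk.py
```

```text
12.9 [0.45607514 0.23408296 0.12845537] [-1.79637958e+02 -1.23512329e-01 -4.38499059e+01] [ 0.29864693  0.15116063 -1.50114763] [-0.01344082 -0.0849725  -0.02868121] 0.0524855003598111 42.584232687950134
top 0  
scene 472 [0.41643817 0.27396136 0.13517351] [[0.384, 0.222, 0.098], [0.467, 0.308, 0.151]]
```

step_arm([
  [0,[-5,-5,40],[0,0,0]],
  [0,[-15,-30,80],[0,0,0]],
  [0,[-25,-75,95],[0,0,-0.03]],
  [0,[-30,-120,95],[0,0,-0.06]],
  [0,[-30,-165,95],[0,0,-0.1]],
  [0,[-28,-210,95],[0,0,-0.14]],
  [0,[-24,-255,95],[0,0,-0.17]],
  [0,[-16,-300,95],[0,0,-0.2]],
])

```text
time: 13.8
ee_pos: [0.4376, -0.0686, 0.2177]
tcp_rot: [180.0, 0.0, -55.4]
wrist_force: [1.6, 1.2, -1.5]
opening: 0.0521
grasp_force: 44.0
```

step_arm([
  [0,[10,-40,0],[0,0,-0.03]],
  [0,[25,-80,0],[0,0,-0.06]],
  [0,[50,-120,0],[0,0,-0.1]],
  [0,[80,-155,0],[0,0,-0.13]],
  [0,[110,-190,0],[0,0,-0.16]],
  [0,[135,-222,0],[0,0,-0.166]],
  [0,[150,-244,0],[0,0,-0.166]],
  [0,[150,-244,0],[0,0,-0.166]],
])

```text
time: 14.6
ee_pos: [0.5891, -0.3133, 0.2145]
tcp_rot: [179.8, 0.2, -64.9]
wrist_force: [-0.3, -0.2, -3.1]
opening: 0.0524
grasp_force: 43.9
```

```bash
cat > lk2.py <<'E'
from h import *
o=bot.get_obs();t=o["ee_pos"];print(o["time"],t,o["tcp_rot"],o["opening"],o["grasp_force"])
f=o["wrist_force"];print("F guide",f@np.r_[GX,0],f@np.r_[GY,0],f[2],"torque",o["torque"]);print("tcp g",g(t)*1000)
for c in("top","scene"):
    im,d,p=grab(c);P=cloud(d,p);hs=cv2.cvtColor(im,cv2.COLOR_RGB2HSV)
    G=P[...,:2]-GO;G=np.dstack([G@GX,G@GY,P[...,2]])*1000
    a=g(t)*1000;b=t[2]*1000
    m=(abs(G[...,0]-a[0])<45)&(G[...,1]>a[1]-40)&(G[...,1]<a[1]+100)&(G[...,2]<b+40)&(G[...,2]>b-40)&(hs[...,1]>60)&(hs[...,2]<130)&(hs[...,0]<25)
    m=cv2.erode(m.astype(np.uint8),np.ones((2,2)))>0
    q=G[m];print(c,len(q))
    if len(q)<20: continue
    print(np.percentile(q,[2,50,98],axis=0).round(1).tolist())
    for y in range(-20,85,15):
        s=q[abs(q[:,1]-a[1]-y)<7.5]
        if len(s)>5: print("  y+%d: z"%y,np.percentile(s[:,2],[5,95]).round(1),"x",np.percentile(s[:,0],[5,95]).round(1),len(s))
E
python3 lk2.py
```

```text
14.6 [ 0.58913578 -0.31326893  0.214525  ] [ 1.79843811e+02  1.76021045e-01 -6.49340223e+01] 0.052381164022350296 43.92998993396759
F guide -0.32385996898254243 -0.02479567506550509 -3.0733836363674234 torque [-0.00822633 -0.02708437 -0.01324064]
tcp g [  4.59787795 -80.26574236]
top 2
scene 232
[[-21.0, -74.8, 186.9], [0.4, -1.1, 225.4], [24.9, 9.9, 239.5]]
  y+10: z [193.5 238.3] x [-20.1  19.4] 15
  y+25: z [213.1 238.9] x [-20.1  17.1] 20
  y+40: z [221.6 239.4] x [-21.1  19.1] 19
  y+55: z [196.2 237. ] x [-20.9  18.1] 19
  y+70: z [203.9 239.1] x [-21.   22.9] 32
```

The cake is held level, with its top at an even height along its length. Lowering to just above the board, 5 mm further from the stop.

step_arm([
  [0,[2,-5,-35],[0,0,0]],
  [0,[2,-5,-75],[0,0,0]],
  [0,[2,-5,-110],[0,0,0]],
  [0,[2,-5,-135],[0,0,0]],
  [0,[2,-5,-150],[0,0,0]],
  [0,[2,-5,-157],[0,0,0]],
  [0,[2,-5,-157],[0,0,0]],
])

```text
time: 15.4
ee_pos: [0.5902, -0.3154, 0.0614]
tcp_rot: [180.0, 0.0, -64.8]
wrist_force: [0.2, 0.1, -1.9]
opening: 0.0526
grasp_force: 43.9
```

step_arm([
  [0,[0,0,-2],[0,0,0]],
  [0,[0,0,-4],[0,0,0]],
  [0,[0,0,-6],[0,0,0]],
  [0,[0,0,-7],[0,0,0]],
  [0,[0,0,-7],[0,0,0]],
])

```text
time: 15.9
ee_pos: [0.5903, -0.3159, 0.0542]
tcp_rot: [180.0, 0.0, -64.8]
wrist_force: [0.4, 0.8, -2.7]
opening: 0.0528
grasp_force: 43.9
```

```bash
python3 lk2.py
```

```text
15.9 [ 0.59034079 -0.31587135  0.05421049] [ 1.79994923e+02  6.31812454e-03 -6.48257552e+01] 0.052793508074802 43.90885055065155
F guide 0.7114518731047421 0.501114813862978 -2.6900031945095875 torque [-0.09005903  0.00355477 -0.02378226]
tcp g [  4.58014645 -83.13355139]
top 5
scene 194
[[-23.2, -76.2, 15.3], [0.2, -8.5, 67.3], [26.6, 5.5, 78.7]]
  y+10: z [15.4 76.8] x [-25.  23.] 19
  y+25: z [15.3 77.4] x [-23.6  21.8] 19
  y+40: z [58.2 78.8] x [-20.   21.4] 17
  y+55: z [31.7 75.2] x [-20.7  10.8] 21
  y+70: z [36.4 79.4] x [-20.6  21.6] 35
```

step_arm([
  [0,[0,0,-1],[0,0,0]],
  [0,[0,0,-2],[0,0,0]],
  [0,[0,0,-3],[0,0,0]],
  [0,[0,0,-3],[0,0,0]],
])

```text
time: 16.4
ee_pos: [0.5903, -0.3158, 0.051]
tcp_rot: [180.0, 0.0, -64.8]
wrist_force: [-0.2, -0.4, -2.5]
opening: 0.0528
grasp_force: 43.9
```

step_arm([
  [0,[0,0,-1],[0,0,0]],
  [0,[0,0,-1.5],[0,0,0]],
  [0,[0,0,-1.5],[0,0,0]],
])

```text
time: 16.7
ee_pos: [0.5903, -0.3158, 0.0497]
tcp_rot: [180.0, 0.0, -64.8]
wrist_force: [0.7, 0.1, -2.3]
opening: 0.0526
grasp_force: 43.9
```

step_arm([
  [0,[0,0,-0.7],[0,0,0]],
  [0,[0,0,-1.4],[0,0,0]],
  [0,[0,0,-1.4],[0,0,0]],
])

```text
time: 17.0
ee_pos: [0.5904, -0.316, 0.049]
tcp_rot: [-180.0, -0.0, -64.8]
wrist_force: [-2.4, 0.7, 2.7]
opening: 0.0528
grasp_force: 44.5
```

step_arm([
  [0,[0,0,-0.7],[0,0,0]],
  [0,[0,0,-1],[0,0,0]],
  [0,[0,0,-1],[0,0,0]],
])

```text
time: 17.3
ee_pos: [0.5905, -0.3159, 0.0489]
tcp_rot: [-180.0, -0.1, -64.8]
wrist_force: [-4.7, 1.6, 9.8]
opening: 0.0527
grasp_force: 45.4
```

The cake sits on the board: contact came at TCP z 0.049, as predicted. Sliding toward the corner.

step_arm([
  [0,[0.8,2.6,1],[0,0,0]],
  [0,[1.6,5.2,1],[0,0,0]],
  [0,[2.4,7.8,1],[0,0,0]],
  [0,[3.2,10.3,1],[0,0,0]],
  [0,[3.9,12.9,1],[0,0,0]],
  [0,[3.9,12.9,1],[0,0,0]],
  [0,[3.9,12.9,1],[0,0,0]],
])

```text
time: 18.0
ee_pos: [0.5948, -0.3029, 0.049]
tcp_rot: [-180.0, -0.1, -64.8]
wrist_force: [-1.3, -2.2, 5.8]
opening: 0.0526
grasp_force: 44.9
```

```bash
python3 lk2.py | head -3
```

```text
18.0 [ 0.59479176 -0.30291927  0.04895413] [-1.79951502e+02 -5.44630894e-02 -6.48172305e+01] 0.05259992058323411 44.87012028694153
F guide -2.131138940332245 -1.4795307045847554 5.838871222645223 torque [-0.34761367  0.04777077 -0.02826247]
tcp g [ 14.12223496 -73.3092893 ]
```

Now +x in small steps to find the fence.

step_arm([
  [0,[0.9,0.4,0.3],[0,0,0]],
  [0,[1.8,0.8,0.3],[0,0,0]],
  [0,[1.8,0.8,0.3],[0,0,0]],
  [0,[2.7,1.3,0.3],[0,0,0]],
  [0,[2.7,1.3,0.3],[0,0,0]],
])

```text
time: 18.6
ee_pos: [0.5967, -0.3016, 0.049]
tcp_rot: [180.0, -0.0, -64.8]
wrist_force: [-2.9, -2.0, 7.4]
opening: 0.053
grasp_force: 45.1
```

```bash
python3 lk2.py | head -3
```

```text
18.6 [ 0.59674573 -0.3015952   0.0489654 ] [ 1.79964850e+02 -7.25889001e-04 -6.48276631e+01] 0.05300746464824673 45.05035400390625
F guide -3.532894395126794 -0.5983174853936317 7.359697872089644 torque [-0.43130245  0.66438548  0.03228458]
tcp g [ 16.45400337 -72.94319291]
```

step_arm([
  [0,[0.9,0.4,0.3],[0,0,0]],
  [0,[1.4,0.6,0.5],[0,0,0]],
  [0,[1.4,0.6,0.5],[0,0,0]],
])

```text
time: 19.0
ee_pos: [0.5969, -0.3015, 0.0491]
tcp_rot: [179.8, 0.0, -64.9]
wrist_force: [-10.0, -5.1, 7.3]
opening: 0.0528
grasp_force: 45.1
```

```bash
python3 lk2.py | head -3
```

```text
19.0 [ 0.59685599 -0.30153393  0.04906074] [ 1.79813668e+02  3.05115586e-02 -6.48850721e+01] 0.05284134076852932 45.05205810070038
F guide -11.186161623730186 -0.34996041513705567 7.299432213690237 torque [-0.99758951  1.88230828 -0.12022985]
tcp g [ 16.5798588  -72.93470447]
```

step_arm([
  [0,[-0.4,0.9,0],[0,0,0]],
  [0,[-0.9,1.8,0],[0,0,0]],
  [0,[-1.3,2.7,0],[0,0,0]],
  [0,[-1.5,3.2,0],[0,0,0]],
  [0,[-1.5,3.2,0],[0,0,0]],
])

```text
time: 19.6
ee_pos: [0.596, -0.2996, 0.0491]
tcp_rot: [179.8, -0.1, -64.9]
wrist_force: [-5.9, -10.5, 3.0]
opening: 0.0527
grasp_force: 44.5
```

```bash
python3 lk2.py | head -3
```

```text
19.6 [ 0.59597349 -0.2995788   0.04912577] [ 1.79841510e+02 -1.20556923e-01 -6.49438210e+01] 0.052670306881463846 44.510865211486816
F guide -9.81104780365484 -7.021972141785048 2.9724249972561787 torque [-2.13831303  1.15498127 -0.27634252]
tcp g [ 16.61380581 -70.78989324]
```

step_arm([
  [0,[-0.2,0.6,0],[0,0,0]],
  [0,[-0.2,1,0],[0,0,0]],
  [0,[-0.2,1,0],[0,0,0]],
  [0,[-0.2,1,0],[0,0,0]],
  [0,[-0.2,1,0],[0,0,0]],
])

```text
time: 20.2
ee_pos: [0.5957, -0.2989, 0.0491]
tcp_rot: [179.8, -0.1, -65.0]
wrist_force: [-4.9, -11.7, 3.8]
opening: 0.0526
grasp_force: 44.6
```

```bash
python3 lk2.py; python3 - <<'E'
from h import *
# wrist + top: fence/stop/cake edges in guide frame by depth
for c in("wrist","top"):
    im,d,p=grab(c);P=cloud(d,p);G=P[...,:2]-GO;gx=G@GX*1000;gy=G@GY*1000;Z=P[...,2]*1000
    hs=cv2.cvtColor(im,cv2.COLOR_RGB2HSV)
    s=(abs(Z-44)<5)&(gx>-30)&(gx<30)&(gy>5)&(gy<27);print(c,"stop y",np.percentile(gy[s],[5,50,95]).round(1) if s.sum() else 0,s.sum())
    k=(Z>62)&(Z<84)&(gx>-20)&(gx<55)&(gy>-100)&(gy<25)&(hs[...,2]<110)&(hs[...,1]>60);print("cake top",k.sum())
    if k.sum()>20:
        q=np.c_[gx[k],gy[k]].astype(np.float32);print(cv2.minAreaRect(q),np.percentile(q,[2,98],axis=0).round(1).tolist())
    k=(Z>65)&(Z<86)&(abs(gx+45)<25)&(abs(gy-75)<15)
    if k.sum()>10: print("tab",np.median(gx[k]),np.median(gy[k]))
E
```

```text
20.2 [ 0.59566498 -0.29885983  0.04911418] [ 1.79820874e+02 -1.35208774e-01 -6.49581639e+01] 0.0526036794866255 44.56024646759033
F guide -9.442360241498537 -8.52321862554255 3.8002701652286848 torque [-2.36315301  1.28472992 -0.40357432]
tcp g [ 16.64077389 -70.00799095]
top 10
scene 162
[[-23.7, -69.8, 13.6], [7.4, -18.4, 65.3], [31.2, 17.4, 73.3]]
  y+10: z [14.4 70.8] x [-22.   27.4] 25
  y+25: z [13.5 68.7] x [-21.1  26.6] 19
  y+40: z [18.6 75.9] x [-23.9  30.7] 23
  y+55: z [43.3 72.4] x [-9.1 25.9] 23
  y+70: z [47.6 69.9] x [-2.8 31. ] 20
wrist stop y 0 0
cake top 12936
((17.518163681030273, -62.16999053955078), (74.71855163574219, 52.8012809753418), 0.4914195239543915) [[-9.4, -87.7], [41.2, -38.8]]
top stop y [10.9 16.6 20.9] 45
cake top 15
tab -41.15049760675598 75.8845527897684
```

step_arm([
  [0,[-0.4,0.9,0],[0,0,0]],
  [0,[-0.6,1.4,0],[0,0,0]],
  [0,[-0.6,1.4,0],[0,0,0]],
  [0,[-0.6,1.4,0],[0,0,0]],
])

```text
time: 20.8
ee_pos: [0.5954, -0.2982, 0.0493]
tcp_rot: [179.8, -0.2, -65.0]
wrist_force: [-3.7, -15.1, 2.7]
opening: 0.0529
grasp_force: 44.4
```

```bash
python3 lk2.py|head -3
```

```text
20.8 [ 0.59536286 -0.29821273  0.04925946] [179.82567161  -0.22563184 -64.98039096] 0.052868732284301036 44.35210347175598
F guide -9.77238967060933 -12.118766787784024 2.711590685459906 torque [-3.04593334  1.05352912 -0.32978179]
tcp g [ 16.64293556 -69.29384662]
```

```bash
python3 - <<'E'
from h import *
o=bot.get_obs();print(g(o["ee_pos"])*1000)
im,d,p=grab("wrist");P=cloud(d,p);G=P[...,:2]-GO;gx=G@GX*1000;gy=G@GY*1000;Z=P[...,2]*1000
hs=cv2.cvtColor(im,cv2.COLOR_RGB2HSV)
k=(Z>62)&(Z<84)&(gx>-20)&(gx<55)&(gy>-100)&(gy<25)&(hs[...,2]<110)&(hs[...,1]>60)
print("end y",np.percentile(gy[k],[1,3,5]))
# near end face points (vertical face at -y end), fit line for squareness
e=(Z>25)&(Z<58)&(gx>-5)&(gx<38)&(gy<-80)&(gy>-100)
print("endface",e.sum()); 
if e.sum()>30: print("slope deg",np.degrees(np.polyfit(gx[e],gy[e],1)[0]),np.median(gy[e]),"z tilt",np.degrees(np.polyfit(Z[e],gy[e],1)[0]))
# fence gap: fence top in view
f=(abs(Z-43)<3)&(gx>36)&(gx<60)&(gy<-60)&(gy>-115);print("fence",f.sum(),np.percentile(gx[f],[3,97]) if f.sum() else 0)
for c in("top","scene"):
    im,d,p=grab(c);P=cloud(d,p);G=P[...,:2]-GO;gx=G@GX*1000;gy=G@GY*1000;Z=P[...,2]*1000
    s=(abs(Z-44)<4)&(gx>-32)&(gx<-12)&(gy>5)&(gy<27);print(c,"stop",np.percentile(gy[s],[5,50,95]) if s.sum() else 0,s.sum())
    for n,x,y in(("tin",.693,-.367),("tab",*w(-.0437,.075))):
        s=(np.hypot(P[...,0]-x,P[...,1]-y)<.045)&(Z>(90 if n=="tin" else 70))&(Z<110);print(n,s.sum(),P[s].mean(0) if s.sum() else 0)
E
```

```text
[ 16.65376565 -69.26979863]
end y [-87.29143579 -86.80424546 -86.39699162]
endface 1650
slope deg 0.35752735031527244 -87.07493368446475 z tilt 0.434551045107208
fence 948 [40.3408139  48.49427135]
top stop [13.80010072 17.34824722 20.51266505] 10
tin 0 0
tab 24 [ 0.48582786 -0.18711114  0.08119996]
scene stop [20.15272066 22.38624432 23.58756749] 7
tin 1 [ 0.69085155 -0.36322347  0.09035826]
tab 16 [ 0.48781754 -0.18205946  0.07816073]
```

The end face sits at y = -87.1, so the far end reaches about +12.9 at the stop, square within 0.4°. Contact is firm, about 10 N on the fence and 12 N on the stop. I'll hold briefly to check it stays put, then hand in.

step_arm([
  [0,[0,0.4,0],[0,0,0]],
  [0,[0,0.4,0],[0,0,0]],
  [0,[0,0.4,0],[0,0,0]],
  [0,[0,0.4,0],[0,0,0]],
  [0,[0,0.4,0],[0,0,0]],
  [0,[0,0.4,0],[0,0,0]],
])

```text
time: 21.65
ee_pos: [0.5953, -0.2981, 0.0493]
tcp_rot: [179.8, -0.3, -65.0]
wrist_force: [-5.4, -17.2, 2.3]
opening: 0.0531
grasp_force: 44.4
```

```bash
python3 -c "
from h import *
o=bot.get_obs();f=o['wrist_force'];print(g(o['ee_pos'])*1000,f@np.r_[GX,0],f@np.r_[GY,0],f[2],o['grasp_force'])
print(bot.job_done())"
```

```text
[ 16.66058224 -69.20860813] -12.17304467228581 -13.288340860284668 2.287232654349031 44.38881039619446
the job is handed in; nothing more can be done
None
```

The job is handed in: the dial is at the long mark with the bolt home, and the arm is holding the cake square in the corner, pressed at about 12 N on the fence and 13 N on the stop and gripped clear of the knife slot; I never re-checked the other things on the counter after the moves, and no verdict was returned.

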